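# Cover the pan with the lid from the slotted rack

### The arm

A 7-joint arm with a two-finger parallel gripper is mounted at the origin on the work surface. World frame = base frame: x ahead of the robot, y to its left, z up, the work surface at z = 0. Lengths are in mm, angles in rad, forces in N, time in s.
With the tool pointing down it reaches from about 400 to 875 mm from the base axis. Payload 4.4 kg.
Tool frame: the origin (TCP) lies at the very end of the fingers, on their centre line; the grasp point (between the pads) lies 19 mm behind it; z points along the fingers, y is the direction in which the jaws open and shut (so a half turn about z gives the same grasp; the last joint's range is limited). The gripper opens to 85 mm and grips with 20 to 120 N. Pads are 22 mm wide; open, the fingers measure 114 mm over their backs; the gripper's body (76 mm by 85 mm) begins 54 mm behind the grasp point. The pads swing forward as they close: fully open they stand 13 mm farther back than shut.
Start: joints at [-1.393, 0.628, 0.038, 1.517, -0.027, 0.996, -0.02], TCP at [156.879, 630.798, 231.313] pointing down, gripper open.
Joint ranges: [-3.06, 3.06], [-0.37, 2.12], [-1.25, 1.32], [0.18, 2.47], [-1.1, 4.24], [0.23, 1.98], [-2.94, 2.94]. Speed limits (rad/s): [2.57, 2.57, 3.14, 3.14, 3.14, 3.14, 3.14].

### API

Orientations are given as [roll, pitch, yaw] about the fixed x, y, z axes, in that order (R = Rz(yaw) Ry(pitch) Rx(roll)).
In Python, from cell import ctrl gives the robot as it stands.
- The arm moves only by the shell command python3 -m crank 'ROWS' [OPENING]. ROWS is JSON, a list that holds one entry, the list of rows, each a list of 6 numbers: the shift along the tool's x, y, z in units of 30 mm (1.0 is 30 mm), then the turn, a rotation vector about the tool's x, y, z in units of 6 degrees (1.0 is 6 degrees). In form: [[[tx, ty, tz, rx, ry, rz], ...]]. A call has 1 to 12 rows; each row shifts and turns the pose as measured when the row begins, along the tool's axes as they then stand; what a row does not reach is not made up. A row lasts 1/12 s, in which the tool goes at most 41.7 mm and 7.16 degrees, less where a joint would pass 70% of its speed; a pose out of reach is approached as far as the arm can. A call is refused whole if a number of a shift passes 1 or a number of a turn 1, either way. A call with a gripper value outside its range is refused whole. OPENING is the gripper command: -1 is fully open, 1 is shut, values between are in proportion, set as the call begins (- or left out, the last holds). The fingers move at their own pace and stop on an object; the grip force is fixed at half the most. Time passes only in rows, so rows that do not move let the fingers close. It gives the time, the measured TCP pose, the force and the opening at its end, in the units of the state.
- ctrl.read_state(): the state, without advancing time (a new reading comes with each control period).
- ctrl.get_image(name): name is "side" or "top"; returns a dict with "color" (420x560x3 uint8, red, green, blue), "depth" (420x560 float32, mm along the optical axis (not along the pixel's ray), 0 where there is no reading), "camera_matrix" (3x3 intrinsics, pixels), "R" (3x3) and "t" (3): a world point X has camera coordinates R X + t. Camera axes: x right, y down, z forward; pixel columns grow to the right and rows downward; lengths in mm; the calibration is good to about 2 mm. A picture is of the moment at which its call begins.
- ctrl.finish_job(): hands the job in, once; it reports no verdict.
Trained networks look in a picture, given as the dict that the camera call returned (one of the last four; its "shot" number tells which), for a name from the list of things; names that differ only in an ending like _2 or _b are one class to them, and where a whole thing is asked for, a point or a joint stands for the part that bears it (a point fixed in the world has none). Each returns a list of dicts, best first, with "conf" (0 to 1); they miss things now and then, are a little off and sometimes report something else, mostly with a low value. They report only what shows in the picture. A call takes as long as a camera call. They do not tell look-alikes from the thing itself.
- ctrl.search_frame(query, picture): "extent" ([centre column, centre row, width, height] in pixels, round what is visible of it).
The state is a dict: "clock": time; "qpos": joint angles; "qd": joint speeds; "tau": joint torques, N m; "eef_pos": TCP position; "tool_rot": TCP orientation; "force": force on the tool from outside, world axes, zero at the start; "torque": the same for the moment, N m; "width": finger opening in mm.
Only numpy, scipy, OpenCV 4.12 (cv2) and the standard library are available. Lean on these libraries where they do the work, as an engineer would, in place of code of your own. Each camera call takes 0.05 s, during which the arm holds its last target. There are 200 camera calls.

### The job

Slide the lid with the bar handle up out of the slotted rack, lean it handle side up on the sloped stand with its lower edge on the ledge, and let go of it there. Then pick it up again by the handle and put it on the steel pan, not letting go until it sits flat and fully home on the rim. Leave the other two plates standing in the rack, and the jar and the cup where they are.

Things in the scene. Friction and masses are not known exactly. Their poses are not given: they have to be found in the camera images.
- lid: Grey lid with steel bar handle, upright in a rack slot. Flange 180 (y) x 120 (z) x 8 (x) mm, ~0.2 kg. Origin: middle of lower long edge, mid-thickness; z up the plate to the top edge, y along the long edge, x normal on the handle side (lying handle up: x is up). On the -x side a centred stepped lip: 142 (y) x 82 (z), 3 mm proud, then 134 x 74, 3 mm more; outer 19 mm of long edges is plain 8 mm.
- lid_handle (a point): Centre of the handle's round bar: 14 mm diameter, 104 mm long along the lid's y, centre line 28 mm off the lid's face (in the lid frame x 32, z 60 mm), on two 12 mm posts at y = -45 and +45 mm; clear gap under the bar 21 mm. Axes as lid.
- lid_edge (a point): Middle of the lid's top long edge as it stands in the rack (the edge to pinch; 8 mm thick). Axes as lid.
- lid_face (a point): Centre of the flange's lip-side face (the face that lies on the pan rim). Axes as lid.
- rack: White slotted rack, fixed, 200 (x) x 214 (y) x 90 mm high. Origin: centre of underside. Three slots at x = -60, 0, +60 mm: facing grooves 12 mm wide, 10 mm deep in the end walls (186 mm between groove bottoms). Plates stand on its 10 mm floor with the rack's axes, tops at 130 mm; a plate is free after 80 mm of straight upward travel.
- board: Plain flat grey plate 180 x 120 x 8 mm without any handle, in another slot of the rack; stays there. Frame like the lid's.
- drain: Flat grey plate 180 x 120 x 8 mm with rows of dark slits and no handle, in another slot of the rack; stays there. Frame like the lid's.
- stand: Steel sloped stand, fixed, base 150 x 150 x 8 mm. Origin: centre of underside. Resting surface 150 mm wide (y), 80 mm up the slope, leaning 45 degrees: faces half up, half to its +x, rising towards -x from a ledge at its foot, 32 mm deep with a small upturned lip. The 120 mm lid overhangs the top of the slope by 40 mm: room for a finger behind its upper edge.
- stand_foot (a point): On the stand's ledge, middle of its length, 10 mm out from the slope (x 42, z 27 mm from the stand's origin): where the lid's origin (middle of lower edge) comes, within 5 mm, when the lid leans there. The leaning lid's x points half up, half along the stand's +x; its y is parallel to the stand's y. Axes as stand.
- pan: Rectangular steel pan holding eggs, fixed, 65 mm high, outer rim 120 (x) x 180 (y) mm, flat rim 15 mm broad, mouth 90 (x) x 150 (y) mm. Origin: centre of its underside.
- pan_mouth (a point): Centre of the pan's mouth at rim height (65 mm). With the lid home, lid_face coincides with it and the lid's y is parallel to the pan's y (either way round does); the lip then lies inside the mouth with 4 mm of play all round. Axes as pan.
- jar: Bystander: closed jar, 64 mm diameter, 85 mm high. Origin: centre of underside.
- cup: Bystander: paper cup, 80 mm diameter, 95 mm high. Origin: centre of underside.
Things that resemble listed ones, but are neither listed nor needed, are in the scene too. Leave any red look-alike of the stand alone.

How it is judged (in metres and radians):
On the way, in this order (a step that is already met when the one before it is completed fails the run):
1. the lid has been slid up clear of the rack's slots (z of lid in the frame of rack above 0.092 m), for 0.05 s.
2. the lid leans on the sloped stand, handle side up, lower edge on the ledge, let go and at rest (distance between lid and stand_foot below 0.035 m and angle between lid's own x axis and vertical between 0.55 and 1 rad and angle between the y axis of lid and the y axis of stand, either way round below 0.25 rad and contact force between lid and stand above 0.5 N and contact force between the arm and lid below 0.1 N and linear speed of lid below 0.02 m/s), for 0.3 s.
3. the lid sits flat and fully home on the pan while the fingers still hold it (horizontal distance between lid_face and pan_mouth below 0.008 m and z of lid_face in the frame of pan below 0.0685 m and angle between lid's own x axis and vertical below 0.06 rad and contact force between the fingers and lid above 1 N), for 0.1 s.
At the end, for the whole second after the job is handed in: The lid lies handle up on the pan, at rest: its rim-side face within 2.5 mm of the rim height, tilted less than 0.04 rad, centred within 8 mm and its long side within 0.1 rad of the pan's; the plain plate and the slitted plate stand in their slots, within 20 mm of where they were (horizontal distance between lid_face and pan_mouth below 0.008 m and z of lid_face in the frame of pan between 0.062 and 0.0675 m and angle between lid's own x axis and vertical below 0.04 rad and angle between the y axis of lid and the y axis of pan, either way round below 0.1 rad and linear speed of lid below 0.01 m/s and distance of each of board, drain from where it was at the start of the episode below 0.02 m); the robot touches nothing.
It fails at once if another plate is pulled out of the rack or shifted by more than 30 mm (distance of any of board, drain from where it was at the start of the episode above 0.03 m).
It fails at once if the jar or the cup is moved by more than 40 mm (distance of any of jar, cup from where it was at the start of the episode above 0.04 m).
It also fails if it takes over 67 s, if anything falls off the work surface, if the arm or the gripper's body presses on something with over 40 N, if the wrist force passes 120 N, or if a joint passes its speed limit or range.

## Working session

There is one attempt and no reset: what is moved stays moved. The work goes in short steps, Python scripts to look and compute and a shell command to move; the robot and the scene stay as the last step left them, time stands still between calls to the robot, and variables do not carry over. Pictures are saved under pics/ and viewed, about 8 in all and at most 12, crops included, and the job is handed in when it is done.

```bash
mkdir -p pics; ls; cat > h.py <<'E'
import numpy as np, cv2, pickle
from scipy.spatial.transform import Rotation as Ro
from cell import ctrl
def save(p,n):
    pickle.dump(p,open(f'pics/{n}.pkl','wb')); cv2.imwrite(f'pics/{n}.png',p['color'][:,:,::-1])
def cloud(p):
    d=p['depth'];K=p['camera_matrix'];v,u=np.indices(d.shape)
    c=np.stack([(u-K[0,2])/K[0,0]*d,(v-K[1,2])/K[1,1]*d,d],-1)
    w=(c-p['t'])@p['R']; w[d==0]=np.nan
    return w
def px(p,X):
    c=p['R']@np.array(X,float)+p['t'];q=p['camera_matrix']@c
    return q[:2]/q[2]
E
python3 - <<'E'
from h import *
print(ctrl.read_state())
for n in ['top','side']:
    p=ctrl.get_image(n);save(p,n+'0')
    print(n,p['R'].round(2).tolist(),p['t'].round(0),p['camera_matrix'][0,0])
    w=cloud(p)
    for q in ['lid','lid_handle','rack','board','drain','stand','pan','jar','cup']:
        for r in ctrl.search_frame(q,p)[:3]:
            e=r['extent'];print(q,round(r['conf'],2),np.round(e),w[int(np.clip(e[1],0,419)),int(np.clip(e[0],0,559))].round(0))
a=cv2.imread('pics/top0.png');b=cv2.imread('pics/side0.png')
E
```

```text
pics
{'clock': 0.0, 'qpos': array([-1.39278807,  0.62931716,  0.03840968,  1.51836345, -0.02699424,
        0.99631985, -0.02000323]), 'qd': array([-0.00116494, -0.00130303,  0.00052072,  0.00054335, -0.00075659,
       -0.00197907, -0.00155185]), 'tau': array([-1.81081253e-05, -5.63404548e+01,  1.22604623e+00, -1.93447298e+01,
        1.09441139e-02,  1.04181041e-02,  2.06531001e-05]), 'eef_pos': array([156.71351125, 630.17874151, 230.40873737]), 'tool_rot': array([-3.13970179e+00,  9.39594824e-06,  2.89781052e+00]), 'force': array([ 0.6792796 , -0.22464763, -0.32841714]), 'torque': array([-0.03618207,  0.06286794, -0.02145902]), 'width': 85.29666146738528}
top [[0.02, -1.0, -0.0], [-0.98, -0.02, -0.2], [0.2, 0.01, -0.98]] [ -41.  471. 1232.] 381.9790354365196
lid 0.77 [187. 202.  19.  58.] [500. 289.  57.]
lid 0.31 [367. 201.  41.  47.] [ 507. -310.   73.]
lid_handle 0.71 [190. 202.  16.  55.] [504. 290.  26.]
rack 0.94 [169. 205.  63.  68.] [482. 347.  71.]
board 0.57 [147. 203.  15.  59.] [481. 410. 100.]
drain 0.98 [165. 201.  16.  57.] [489. 349. 100.]
stand 0.8 [410. 278.  46.
[... 429 characters left out ...]
lid 0.31 [300. 226.  80.  64.] [508. -55.  45.]
lid_handle 0.73 [253. 145.  56.  45.] [486. 288.  77.]
rack 0.89 [250. 148.  82.  60.] [475. 286.  69.]
rack 0.42 [254. 145.  57.  47.] [486. 288.  77.]
board 0.97 [241. 114.  49.  24.] [486. 409. 116.]
board 0.44 [338. 179.  22.  36.] [671.  59.  68.]
drain 0.97 [246. 126.  54.  26.] [484. 348. 109.]
drain 0.16 [253. 143.  55.  41.] [487. 286.  85.]
stand 0.67 [260. 396.  86.  43.] [ 274. -413.   10.]
stand 0.64 [348. 326.  84.  71.] [ 503. -350.   36.]
pan 0.98 [301. 223.  76.  56.] [515. -38.  41.]
jar 0.61 [337. 180.  20.  42.] [671.  58.  65.]
jar 0.37 [388. 248.  39.  43.] [ 704. -184.   21.]
cup 0.4 [339. 180.  20.  37.] [673.  55.  63.]
```

View composite.

```bash
python3 - <<'E'
from h import *
a=cv2.imread('pics/top0.png')[120:320,120:450];b=cv2.imread('pics/side0.png')[90:420,180:450]
a=cv2.resize(a,None,fx=1.3,fy=1.3,interpolation=2); b=cv2.resize(b,None,fx=1.3,fy=1.3,interpolation=2)
c=np.zeros((600,800,3),np.uint8);c[:a.shape[0],:a.shape[1]]=a
c[:b.shape[0],435:435+b.shape[1]]=b[:,:365]
cv2.imwrite('pics/c0.png',c)
# geometry
for n in ['top0','side0']:
    p=pickle.load(open(f'pics/{n}.pkl','rb'));w=cloud(p).reshape(-1,3);w=w[~np.isnan(w[:,0])]
    def box(lo,hi):return w[((w>lo)&(w<hi)).all(1)]
    def rect(name,q):
        if len(q)<5: print(n,name,len(q));return
        (cx,cy),s,an=cv2.minAreaRect(q[:,:2].astype(np.float32));print(n,name,len(q),'c',round(cx,1),round(cy,1),'s',np.round(s,1),'a',round(an,1),'z',q[:,2].mean().round(1))
    rect('rack',box([330,200,70],[620,460,98]))
    rect('tops_lid',box([380,260,112],[620,315,140]))
    rect('tops_drain',box([380,325,112],[620,375,140]))
    rect('tops_board',box([380,385,112],[620,440,140]))
    rect('pan',box([400,-150,58],[640,50,75]))
    rect('standtop',box([400,-450,70],[640,-240,100]))
    rect('standall',box([400,-450,5],[640,-220,100]))
    rect('jar',box([600,0,75],[760,130,95]))
    rect('cup',box([600,-280,85],[790,-130,105]))
E
```

```text
top0 rack 1382 c 486.3 352.7 s [210.3 202.5] a 4.8 z 85.4
top0 tops_lid 209 c 490.9 292.1 s [178.   10.1] a 4.8 z 126.5
top0 tops_drain 241 c 485.1 351.7 s [178.3   9.7] a 5.0 z 126.3
top0 tops_board 246 c 481.4 411.9 s [178.   11.8] a 5.0 z 125.1
top0 pan 731 c 509.2 -45.7 s [180.4 119.7] a 1.4 z 64.9
top0 standtop 111 c 514.7 -313.4 s [ 14.7 148.4] a 88.1 z 74.4
top0 standall 1849 c 520.8 -334.7 s [228.5 237.3] a 89.6 z 27.6
top0 jar 218 c 684.5 78.7 s [55.3 54.3] a 3.3 z 84.1
top0 cup 129 c 677.9 -201.9 s [77.8 77.7] a 46.3 z 92.6
side0 rack 1184 c 488.7 351.3 s [210.8 203.3] a 4.5 z 86.0
side0 tops_lid 357 c 493.7 290.6 s [179.9  14.2] a 4.8 z 123.8
side0 tops_drain 342 c 487.5 350.5 s [178.8  14.8] a 4.2 z 123.6
side0 tops_board 333 c 484.3 411.3 s [179.7  14.3] a 5.0 z 123.4
side0 pan 1061 c 511.5 -45.0 s [180.7 123.9] a 2.5 z 65.7
side0 standtop 369 c 518.5 -312.7 s [ 15.2 150.3] a 87.0 z 74.2
side0 standall 4321 c 518.2 -330.5 s [209.3 234.1] a 88.3 z 35.0
side0 jar 243 c 686.9 76.6 s [58.5 52.7] a 67.6 z 85.0
side0 cup 296 c 680.4 -203.1 s [78.2 78.5] a 68.4 z 92.7
```

View pics/c0.png

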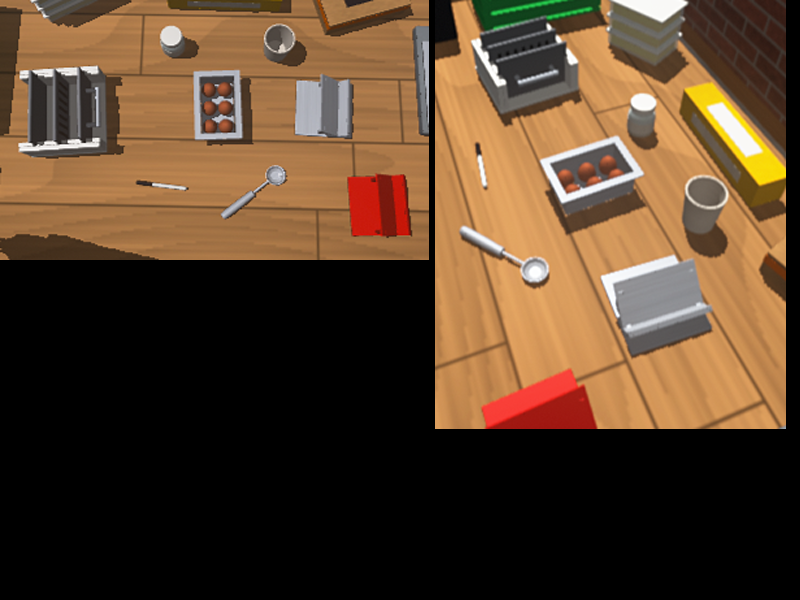

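The top crop (left) shows the three rack plates at about x 40, 68 and 97. The side crop shows the bar handle on the front plate. The candidates are:
- **Lid:** top px (187,202) is the lid, because the bar is on it. (165,201) is the slitted drain and (147,203) is the plain board.
- **Stand:** top px (368,203) is the grey steel one, which is the one meant. (410,278) is the red look-alike.

I'll confirm these in one crop and measure the stand.

```bash
python3 - <<'E'
from h import *
a=cv2.imread('pics/side0.png')[100:185,205:300];b=cv2.imread('pics/side0.png')[280:370,295:400]
a=cv2.resize(a,(400,358),interpolation=2); b=cv2.resize(b,(400,343),interpolation=2)
c=np.zeros((358,800,3),np.uint8);c[:,:400]=a;c[:343,400:]=b;cv2.imwrite('pics/c1.png',c)
for n in ['top0','side0']:
    p=pickle.load(open(f'pics/{n}.pkl','rb'));w=cloud(p).reshape(-1,3);w=w[~np.isnan(w[:,0])]
    q=w[((w>[430,-420,4])&(w<[610,-240,100])).all(1)]
    # profile along y
    for y in range(-415,-245,8):
        s=q[(abs(q[:,1]-y)<4)&(abs(q[:,0]-516)<60)]
        if len(s): print(n,y,len(s),s[:,2].min().round(),np.median(s[:,2]).round(1),s[:,2].max().round(), end=' | ')
    print()
    s=q[(q[:,2]>32)&(q[:,2]<72)&(q[:,1]<-300)]
    m=s.mean(0);v=np.linalg.svd(s-m)[2][2]
    k=abs((s-m)@v)<3; s=s[k]; m=s.mean(0);v=np.linalg.svd(s-m)[2][2];v*=np.sign(v[2])
    print(n,'plane',m.round(1),v.round(3),'x range',s[:,0].min(),s[:,0].max(),len(s))
    # lid face & handle
    q=w[((w>[380,235,20])&(w<[620,285,125])).all(1)]
    q=q[q[:,2]>50]
    h=q[q[:,1]<270+ (q[:,0]-492)*.08]
    print('handle?',len(h),np.median(h,0).round(1),h.min(0).round(),h.max(0).round())
E
```

```text
top0 -415 5 4.0 5.3 8.0 | top0 -407 27 4.0 7.3 11.0 | top0 -399 38 4.0 8.3 14.0 | top0 -391 23 36.0 41.6 45.0 | top0 -383 99 28.0 42.5 52.0 | top0 -375 109 20.0 30.5 48.0 | top0 -367 86 16.0 22.6 36.0 | top0 -359 63 16.0 26.5 33.0 | top0 -351 64 27.0 34.0 42.0 | top0 -343 62 36.0 42.2 50.0 | top0 -335 67 44.0 50.3 58.0 | top0 -327 63 51.0 58.0 65.0 | top0 -319 94 5.0 63.9 73.0 | top0 -311 156 4.0 66.9 81.0 | top0 -303 90 4.0 9.1 79.0 | top0 -295 71 5.0 8.6 15.0 | top0 -287 71 4.0 8.5 13.0 | top0 -279 79 4.0 7.7 13.0 | top0 -271 65 4.0 7.5 12.0 | top0 -263 72 4.0 7.5 13.0 | top0 -255 43 4.0 7.6 11.0 | top0 -247 3 4.0 4.6 6.0 | 
top0 plane [ 520.4 -346.4   49.3] [-0.014 -0.363  0.932] x range 437.8087489577812 592.0695179997176 169
handle? 260 [492.8 259.6  76.6] [389. 244.  50.] [599. 278.  95.]
side0 -415 1 4.0 4.4 4.0 | side0 -407 83 4.0 8.1 12.0 | side0 -399 207 5.0 9.3 14.0 | side0 -391 296 6.0 10.7 49.0 | side0 -383 349 5.0 11.9 51.0 | side0 -375 88 7.0 28.7 46.0 | side0 -367 151 19.0 23.9 30.0 | side0 -359 252 20.0 27.4 38.0 | side0 -351 258 26.0 35.0 44.0 | side0 -343 259 33.0 42.8 51.0 | side0 -335 255 42.0 50.8 60.0 | side0 -327 264 49.0 58.9 68.0 | side0 -319 260 57.0 67.0 76.0 | side0 -311 227 66.0 74.3 81.0 | side0 -303 25 73.0 75.9 79.0 | side0 -295 1 9.0 9.1 9.0 | side0 -287 5 5.0 8.5 10.0 | side0 -279 7 8.0 10.2 12.0 | side0 -271 114 5.0 9.3 13.0 | side0 -263 155 5.0 9.4 13.0 | side0 -255 60 6.0 9.2 12.0 | side0 -247 5 4.0 4.4 5.0 | 
side0 plane [ 515.1 -331.2   55.1] [-0.021 -0.484  0.875] x range 440.8431111146147 592.82643938231 389
handle? 373 [491.7 257.1  76.1] [392. 241.  50.] [601. 276.  94.]
```

View pics/c1.png

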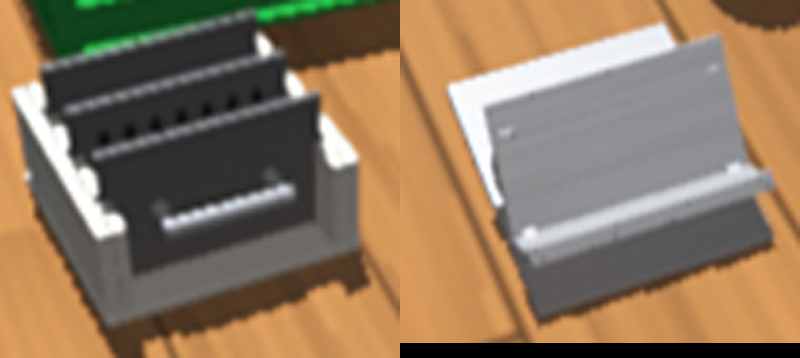

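The crop confirms it: the front plate has the bar, the middle one has slits and the rear one is plain. The grey stand's slope and ledge face the camera, towards world -y. Its profile puts the stand origin at about (516, -331) and stand_foot at about (515, -373, 27).

```bash
cat >> h.py <<'E'
def Rt(psi,tilt=0):
    "tool pointing down, jaws across direction psi(deg); tilt deg about the long dir (+: tool points towards +y)"
    a=np.radians(psi);l=np.array([np.cos(a),np.sin(a),0])
    return Ro.from_rotvec(np.radians(tilt)*l)*Ro.from_euler('xyz',[np.pi,0,a+np.pi])
def plan(pos,R,n=None,s=None):
    s=s or ctrl.read_state();p=np.array(s['eef_pos']);C=Ro.from_euler('xyz',s['tool_rot'])
    d=np.array(pos)-p;rv=(R*C.inv()).as_rotvec();k=max(np.abs(C.inv().apply(d)).max()/27,np.degrees(np.abs(rv).max())/5.5)
    n=n or max(1,int(np.ceil(k)))
    print('cur',p.round(1),'d',d.round(1),'rot',np.degrees(rv).round(1),'n',n,'t',round(float(s['clock']),2),'F',np.round(s['force'],1),'w',round(float(s['width']),1))
    rows=[]
    for i in range(n):
        rows.append(np.r_[C.inv().apply(d/n)/30,np.degrees(C.inv().apply(rv/n))/6].round(2).tolist());C=Ro.from_rotvec(rv/n)*C
    print(str(rows).replace(' ',''))
E
python3 -c "
from h import *
plan([492,291.3,230],Rt(4.8))"
```

```text
cur [156.9 630.8 231.3] d [ 335.1 -339.5   -1.3] rot [-0.  -0.  18.8] n 16 t 1.0 F [-0.2  0.4  0.5] w 85.2
[[-0.85,-0.52,0.0,0.0,-0.0,-0.2],[-0.84,-0.54,0.0,0.0,-0.0,-0.2],[-0.83,-0.55,0.0,0.0,-0.0,-0.2],[-0.81,-0.57,0.0,0.0,-0.0,-0.2],[-0.8,-0.59,0.0,0.0,-0.0,-0.2],[-0.79,-0.6,0.0,0.0,-0.0,-0.2],[-0.78,-0.62,0.0,0.0,-0.0,-0.2],[-0.77,-0.63,0.0,0.0,-0.0,-0.2],[-0.75,-0.65,0.0,0.0,-0.0,-0.2],[-0.74,-0.66,0.0,0.0,-0.0,-0.2],[-0.73,-0.68,0.0,0.0,-0.0,-0.2],[-0.71,-0.69,0.0,0.0,-0.0,-0.2],[-0.7,-0.71,0.0,0.0,-0.0,-0.2],[-0.68,-0.72,0.0,0.0,-0.0,-0.2],[-0.67,-0.74,0.0,0.0,-0.0,-0.2],[-0.65,-0.75,0.0,0.0,-0.0,-0.2]]
```

```bash
python3 -m crank '[[[-0.85,-0.5,0,0,0,-0.2],[-0.85,-0.55,0,0,0,-0.2],[-0.85,-0.55,0,0,0,-0.2],[-0.8,-0.55,0,0,0,-0.2],[-0.8,-0.6,0,0,0,-0.2],[-0.8,-0.6,0,0,0,-0.2],[-0.8,-0.6,0,0,0,-0.2],[-0.75,-0.65,0,0,0,-0.2],[-0.75,-0.65,0,0,0,-0.2],[-0.75,-0.65,0,0,0,-0.2],[-0.75,-0.7,0,0,0,-0.2],[-0.7,-0.7,0,0,0,-0.2]]]' 0; python3 -c "
from h import *
plan([492,291.3,170],Rt(4.8))"
```

```text
clock: 2.0
eef_pos: [415.4, 376.7, 229.5]
tool_rot: [3.134, -0.003, -3.104]
force: [0.6, 0.7, 0.4]
width: 42.3
cur [415.4 376.7 229.5] d [ 76.6 -85.4 -59.5] rot [-0.4 -0.2  2.7] n 4 t 2.0 F [0.6 0.7 0.4] w 42.3
[[-0.61,-0.74,0.49,0.02,-0.01,-0.11],[-0.6,-0.75,0.49,0.02,-0.01,-0.11],[-0.59,-0.75,0.49,0.02,-0.01,-0.11],[-0.59,-0.76,0.49,0.02,-0.01,-0.11]]
```

```bash
python3 -m crank '[[[-0.6,-0.75,0.5,0,0,-0.1],[-0.6,-0.75,0.5,0,0,-0.1],[-0.6,-0.75,0.5,0,0,-0.1],[-0.6,-0.75,0.5,0,0,-0.1],[0,0,0,0,0,0]]]'; python3 -c "
from h import *
plan([492,291.3,113],Rt(4.8))"
```

```text
clock: 2.42
eef_pos: [503.0, 281.2, 168.7]
tool_rot: [3.133, 0.006, -3.069]
force: [0.8, 0.1, 0.3]
width: 42.3
cur [503.  281.2 168.7] d [-11.   10.1 -55.7] rot [-0.5  0.3  0.6] n 3 t 2.42 F [0.8 0.1 0.3] w 42.3
[[0.12,0.12,0.62,0.03,0.02,-0.04],[0.12,0.12,0.62,0.03,0.02,-0.04],[0.11,0.12,0.62,0.03,0.02,-0.04]]
```

```bash
python3 -m crank '[[[0.2,0.2,0.4,0.05,0.05,-0.1],[0.15,0.15,0.4,0.05,0,0],[0,0,0,0,0,0],[0,0,0,0,0,0]]]'; python3 -c "
from h import *
plan([492,291.3,113],Rt(4.8))
p=ctrl.get_image('side');save(p,'s1')
c=p['color'][:,:,::-1][70:190,180:330];cv2.imwrite('pics/c2.png',cv2.resize(c,None,fx=4,fy=4,interpolation=2))
"
```

```text
clock: 2.75
eef_pos: [491.4, 290.7, 142.2]
tool_rot: [-3.138, -0.0, -3.061]
force: [0.4, 0.3, 0.3]
width: 43.0
cur [491.4 290.7 142.2] d [  0.6   0.6 -29.2] rot [ 0.2 -0.   0.2] n 2 t 2.75 F [0.4 0.3 0.3] w 43.0
[[-0.01,0.01,0.49,-0.02,-0.0,-0.02],[-0.01,0.01,0.49,-0.02,-0.0,-0.02]]
```

View pics/c2.png

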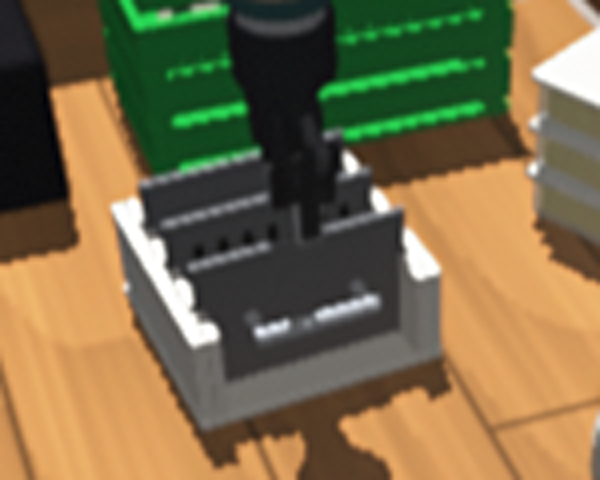

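The open fingers are just above the middle of the lid's top edge (crop px ~(300,235)), one on each side. Next I go down and close.

```bash
python3 -m crank '[[[0,0,0.5,0,0,0],[0,0,0.45,0,0,0],[0,0,0,0,0,0]]]'; python3 -m crank '[[[0,0,0,0,0,0],[0,0,0,0,0,0],[0,0,0,0,0,0],[0,0,0,0,0,0],[0,0,0,0,0,0],[0,0,0,0,0,0],[0,0,0,0,0,0],[0,0,0,0,0,0]]]' 1
```

```text
clock: 3.05
eef_pos: [490.9, 294.7, 115.4]
tool_rot: [3.141, 0.003, -3.056]
force: [-0.2, -1.2, -0.2]
width: 42.5
clock: 3.72
eef_pos: [491.1, 295.8, 118.5]
tool_rot: [3.14, 0.005, -3.054]
force: [-0.3, -0.1, -3.0]
width: 5.9
```

```bash
python3 -m crank '[[[0,0,-0.3,0,0,0],[0,0,-0.4,0,0,0],[0,0,-0.4,0,0,0],[0,0,0,0,0,0]]]';python3 -c "
from h import *
print(ctrl.read_state()['force'])
p=ctrl.get_image('side');save(p,'s2')
c=p['color'][:,:,::-1][70:190,180:330];cv2.imwrite('pics/c3.png',cv2.resize(c,None,fx=4,fy=4,interpolation=2))
"
```

```text
clock: 4.05
eef_pos: [490.3, 295.9, 153.3]
tool_rot: [3.14, 0.004, -3.054]
force: [0.6, 1.1, -2.9]
width: 6.1
[ 0.57635043  1.09842833 -2.87833535]
```

View pics/c3.png

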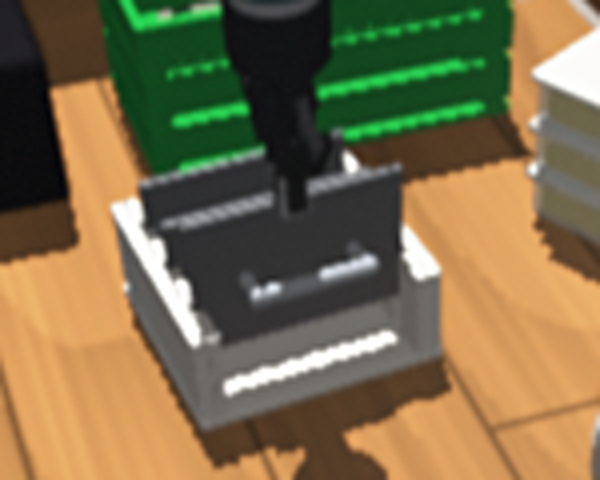

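The lid is gripped and rising straight in its slot, with its lower edge about 35 mm above the rack floor. I'll keep lifting straight up.

```bash
python3 -m crank '[[[0,0,-0.7,0,0,0],[0,0,-0.8,0,0,0],[0,0,-0.8,0,0,0],[0,0,-0.8,0,0,0],[0,0,-0.5,0,0,0],[0,0,0,0,0,0]]]';python3 -c "
from h import *
plan([515,0,262],Rt(0,0))
p=ctrl.get_image('side');save(p,'s3');w=cloud(p).reshape(-1,3)
q=w[((w>[380,240,95])&(w<[610,330,262])).all(1)]
m=np.median(q,0);print(m,len(q), np.percentile(q,[1,99],axis=0).round(1))
k=q[(q[:,2]>130)]
s=k[abs(k[:,1]-(m[1]+(k[:,0]-m[0])*.08))<6];c=s.mean(0);v=np.linalg.svd(s-c)[2];print('plane',c,v[2], np.percentile(s,[1,99],axis=0).round(1))
"
```

```text
clock: 4.6
eef_pos: [488.3, 294.8, 261.4]
tool_rot: [-3.14, -0.002, -3.053]
force: [0.5, 1.1, -1.8]
width: 6.1
cur [488.3 294.8 261.4] d [  26.7 -294.8    0.6] rot [ 0.1 -0.1 -5.1] n 11 t 4.6 F [ 0.5  1.1 -1.8] w 6.1
[[-0.0,-0.9,-0.0,-0.0,-0.0,0.08],[-0.01,-0.9,-0.0,-0.0,-0.0,0.08],[-0.02,-0.9,-0.0,-0.0,-0.0,0.08],[-0.02,-0.9,-0.0,-0.0,-0.0,0.08],[-0.03,-0.9,-0.0,-0.0,-0.0,0.08],[-0.04,-0.9,-0.0,-0.0,-0.0,0.08],[-0.04,-0.9,-0.0,-0.0,-0.0,0.08],[-0.05,-0.9,-0.0,-0.0,-0.0,0.08],[-0.06,-0.89,-0.0,-0.0,-0.0,0.08],[-0.07,-0.89,-0.0,-0.0,-0.0,0.08],[-0.07,-0.89,-0.0,-0.0,-0.0,0.08]]
[486.41444732 288.16516412 218.9150598 ] 1847 [[402.9 252.8 157.2]
 [579.  299.5 261.1]]
plane [487.74789751 289.31705387 212.57276556] [-0.08774421  0.99599428 -0.01721452] [[402.9 279.5 157.1]
 [579.5 299.6 261.2]]
```

```bash
python3 -m crank '[[[0,-0.5,0,0,0,0],[0,-0.8,0,0,0,0.1],[0,-0.9,0,0,0,0.1],[0,-0.9,0,0,0,0.1],[0,-0.9,0,0,0,0.1],[0,-0.9,0,0,0,0.1],[0,-0.9,0,0,0,0.1],[-0.05,-0.9,0,0,0,0.1],[-0.05,-0.9,0,0,0,0.1],[-0.05,-0.9,0,0,0,0.1],[-0.1,-0.9,0,0,0,0.1],[-0.1,-0.9,0,0,0,0.1]]]';python3 -c "
from h import *
plan([515,-295.9,180],Rt(-1.5,-45),12)
"
```

```text
clock: 5.65
eef_pos: [495.4, -32.2, 240.7]
tool_rot: [-3.13, -0.038, 3.119]
force: [1.4, -0.5, -3.5]
width: 6.3
cur [495.4 -32.2 240.7] d [  19.6 -263.7  -60.7] rot [-44.3  -1.    0.6] n 12 t 5.65 F [ 1.4 -0.5 -3.5] w 6.3
[[-0.08,-0.73,0.17,0.62,-0.03,0.02],[-0.08,-0.72,0.22,0.62,-0.03,0.02],[-0.08,-0.7,0.27,0.62,-0.03,0.02],[-0.08,-0.68,0.31,0.62,-0.03,0.02],[-0.08,-0.66,0.36,0.62,-0.03,0.02],[-0.08,-0.64,0.4,0.62,-0.03,0.02],[-0.08,-0.61,0.44,0.62,-0.03,0.02],[-0.08,-0.58,0.48,0.62,-0.03,0.02],[-0.08,-0.55,0.51,0.62,-0.03,0.02],[-0.08,-0.51,0.55,0.62,-0.03,0.02],[-0.08,-0.48,0.58,0.62,-0.03,0.02],[-0.07,-0.44,0.61,0.62,-0.03,0.02]]
```

```bash
python3 -m crank '[[[-0.05,-0.75,0,0.6,0,0],[-0.05,-0.75,0.1,0.6,0,0],[-0.05,-0.75,0.15,0.6,0,0],[-0.05,-0.7,0.2,0.6,0,0],[-0.1,-0.7,0.3,0.6,0,0],[-0.1,-0.65,0.3,0.6,0,0],[-0.1,-0.6,0.4,0.6,0,0],[-0.1,-0.6,0.4,0.6,0,0],[-0.1,-0.55,0.5,0.6,0,0]]]';python3 -c "
from h import *
plan([515,-295.9,180],Rt(-1.5,-45))
"
```

```text
clock: 6.4
eef_pos: [493.2, -256.0, 209.0]
tool_rot: [-2.539, -0.062, 3.098]
force: [0.0, -0.1, -3.4]
width: 6.3
cur [ 493.2 -256.   209. ] d [ 21.8 -39.9 -29. ] rot [-10.6  -3.2   1.3] n 2 t 6.4 F [ 0.  -0.1 -3.4] w 6.3
[[-0.42,-0.27,0.75,0.87,-0.28,0.13],[-0.4,-0.2,0.78,0.87,-0.28,0.13]]
```

```bash
python3 -m crank '[[[-0.3,-0.2,0.4,0.6,-0.2,0.1],[-0.2,-0.15,0.4,0.6,-0.2,0.1],[-0.2,-0.1,0.3,0.5,-0.1,0.1],[0,0,0,0,0,0]]]';python3 -c "
from h import *
plan([515,-295.9,120],Rt(-1.5,-45))
p=ctrl.get_image('side');save(p,'s4')
c=p['color'][:,:,::-1][180:400,260:470];cv2.imwrite('pics/c4.png',cv2.resize(c,None,fx=2.6,fy=2.6,interpolation=2))
w=cloud(p).reshape(-1,3)
q=w[((w>[380,-480,65])&(w<[650,-250,260])).all(1)]
a=np.array([0,-.707,.707]);u=np.array([0,.707,.707])
h=q@a; print(np.histogram(h,np.arange(240,480,8)))
"
```

```text
clock: 6.73
eef_pos: [505.3, -292.2, 182.9]
tool_rot: [-2.354, -0.013, 3.106]
force: [0.2, 0.7, -3.6]
width: 5.9
cur [ 505.3 -292.2  182.9] d [  9.7  -3.7 -62.9] rot [ 0.1 -0.8  0.6] n 2 t 6.73 F [ 0.2  0.7 -3.6] w 5.9
[[-0.18,0.7,0.78,-0.01,-0.08,0.01],[-0.17,0.7,0.78,-0.01,-0.08,0.01]]
(array([   0,    0,    0,    0,    0,    0,    0,    0,    0,    0,    7,
         63, 4174,  421,  180,   38,  323,  141,    0,    0,    0,    0,
          0,    0,    0,    0,    0,    0,    0]), array([240, 248, 256, 264, 272, 280, 288, 296, 304, 312, 320, 328, 336,
       344, 352, 360, 368, 376, 384, 392, 400, 408, 416, 424, 432, 440,
       448, 456, 464, 472]))
```

View pics/c4.png

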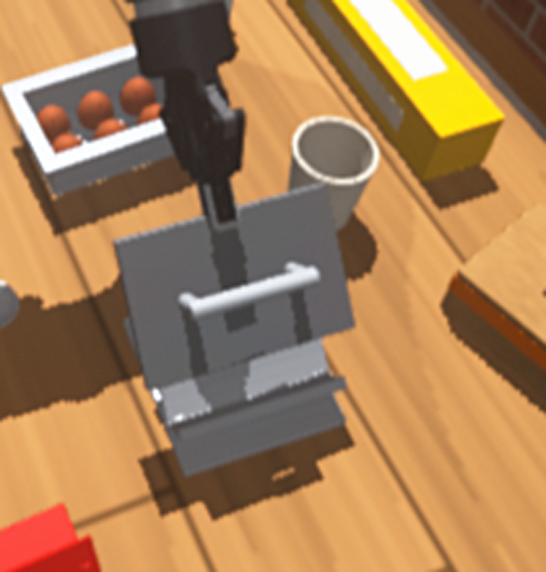

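The lid hangs at 45° over the grey stand, handle up and aligned (bar at crop px (250,290)). Now I lower it.

```bash
python3 -m crank '[[[-0.1,0.5,0.55,0,-0.1,0],[-0.1,0.5,0.5,0,0,0],[-0.1,0.4,0.5,0,0,0],[0,0,0,0,0,0]]]';python3 -c "
from h import *
plan([515,-295.9,106],Rt(-1.5,-45))
"
```

```text
clock: 7.12
eef_pos: [511.0, -295.8, 118.6]
tool_rot: [-2.365, -0.008, 3.11]
force: [0.0, 1.3, -2.6]
width: 6.4
cur [ 511.  -295.8  118.6] d [  4.   -0.1 -12.6] rot [-0.5 -0.4  0.3] n 1 t 7.12 F [ 0.   1.3 -2.6] w 6.4
[[-0.14,0.29,0.3,0.08,-0.09,0.01]]
```

```bash
python3 -m crank '[[[0,0.15,0.15,0,0,0],[0,0.13,0.13,0,0,0],[0,0,0,0,0,0]]]';python3 -m crank '[[[0,0.06,0.06,0,0,0],[0,0,0,0,0,0]]]'
```

```text
clock: 7.37
eef_pos: [509.8, -296.5, 107.5]
tool_rot: [-2.368, -0.007, 3.107]
force: [-0.2, -0.1, -2.9]
width: 6.3
clock: 7.53
eef_pos: [510.1, -296.8, 106.2]
tool_rot: [-2.369, -0.005, 3.106]
force: [0.2, -0.2, -2.7]
width: 6.0
```

```bash
python3 -m crank '[[[0,0.06,0.06,0,0,0],[0,0,0,0,0,0]]]';python3 -m crank '[[[0,0.06,0.06,0,0,0],[0,0,0,0,0,0]]]';python3 -m crank '[[[0,0.06,0.06,0,0,0],[0,0,0,0,0,0]]]'
```

```text
clock: 7.7
eef_pos: [510.6, -296.7, 104.8]
tool_rot: [-2.369, -0.003, 3.106]
force: [0.5, 0.2, -1.8]
width: 6.4
clock: 7.87
eef_pos: [511.2, -295.5, 103.9]
tool_rot: [-2.368, -0.001, 3.107]
force: [-0.8, -0.3, -2.6]
width: 6.2
clock: 8.03
eef_pos: [511.9, -295.6, 103.6]
tool_rot: [-2.366, 0.001, 3.107]
force: [-0.7, -0.0, -3.5]
width: 6.6
```

```bash
python3 -m crank '[[[0,0.08,0.08,0,0,0],[0,0.05,0.05,0,0,0],[0,0,0,0,0,0]]]';python3 -m crank '[[[0,0.08,0.08,0,0,0],[0,0.05,0.05,0,0,0],[0,0,0,0,0,0]]]'
python3 -c "
from h import *
p=ctrl.get_image('side');save(p,'s5')
w=cloud(p).reshape(-1,3)
q=w[((w>[400,-430,22])&(w<[630,-250,150])).all(1)]
a=np.array([0,-.707,.707]);u=np.array([0,.707,.707])
h=q@a;k=q[abs(h-np.median(h))<10];m=k.mean(0);v=np.linalg.svd(k-m)[2][2];print(m,v,(k@u).min(),(k@u).max(),k.min(0),k.max(0))
c=p['color'][:,:,::-1][180:400,260:470];cv2.imwrite('pics/c5.png',cv2.resize(c,None,fx=2.6,fy=2.6,interpolation=2))
"
```

```text
clock: 8.28
eef_pos: [512.7, -295.4, 103.7]
tool_rot: [-2.358, 0.004, 3.106]
force: [-0.8, 0.4, -4.0]
width: 5.9
clock: 8.53
eef_pos: [513.7, -295.2, 103.3]
tool_rot: [-2.351, 0.007, 3.105]
force: [-0.5, -0.2, -1.9]
width: 6.2
[ 511.14699673 -329.94593653   76.75013087] [ 0.03241347  0.70214174 -0.71129905] -246.18267987034525 -78.00015002416255 [ 423.78547931 -379.98576768   24.29945739] [ 606.06803897 -251.92386202  149.85447551]
```

View pics/c5.png

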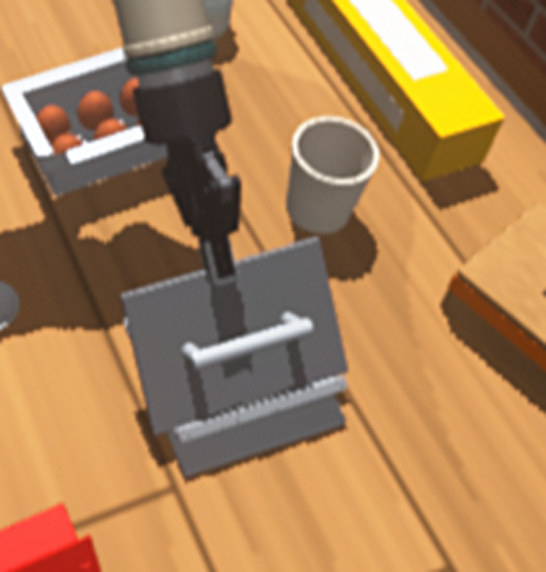

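The lid is seated: its lower edge is on the ledge behind the lip (crop px ~(260,405)), its face plane is within 1 mm of expected, and z stopped dropping. Next I release and back off.

```bash
python3 -m crank '[[[0,0,0,0,0,0],[0,0,0,0,0,0],[0,0,0,0,0,0],[0,0,0,0,0,0],[0,0,-0.3,0,0,0],[0,0,-0.8,0,0,0],[0,0,-0.9,0,0,0],[0,0,-0.9,0,0,0],[0,0,-0.5,0,0,0]]]' 0
python3 -c "
from h import *
p=ctrl.get_image('side');save(p,'s6')
w=cloud(p).reshape(-1,3)
q=w[((w>[400,-430,22])&(w<[630,-270,125])).all(1)]
a=np.array([0,-.707,.707]);u=np.array([0,.707,.707])
h=q@a;k=q[abs(h-np.median(h))<8];m=k.mean(0);v=np.linalg.svd(k-m)[2];n=v[2]*np.sign(v[2][2]);
k=k[abs((k-m)@n)<2.5];m=k.mean(0);n=np.linalg.svd(k-m)[2][2];n*=np.sign(n[2]);print('face',m,n,len(k))
hh=(q-m)@n
b=q[(hh>25)&(hh<42)];print('bar',len(b),b.mean(0),hh[(hh>25)&(hh<42)].max(),b.min(0),b.max(0)); bm=b.mean(0);d=np.linalg.svd(b-bm)[2][0];print('dir',d,np.percentile((b-bm)@d,[1,99]))
t=(k@u);print('up extent',np.percentile(t,[.5,99.5]), 'x',np.percentile(k[:,0],[.5,99.5]))
plan([515,-300,260],Rt(0,0))
"
```

```text
clock: 9.33
eef_pos: [512.0, -225.0, 175.7]
tool_rot: [-2.346, -0.003, 3.097]
force: [1.2, 0.1, -0.0]
width: 43.0
face [ 512.08475955 -330.98073153   75.19886074] [-0.03298181 -0.69152662  0.72159762] 3657
bar 331 [ 512.73244913 -353.9221491    98.96829484] 38.030825037991455 [ 462.62983746 -361.61728683   89.79510268] [ 567.02839697 -344.24914233  104.11585473]
dir [-9.98861590e-01  4.76977260e-02  6.71219674e-04] [-52.29649505  49.96126445]
up extent [-242.92242707 -121.6840335 ] x [425.50869037 604.13299582]
cur [ 513.4 -223.4  176.6] d [  1.6 -76.6  83.4] rot [45.5 -1.   2.3] n 9 t 9.38 F [0.2 1.1 1.6] w 42.9
[[-0.02,-0.42,-0.01,-0.84,-0.02,-0.04],[-0.02,-0.42,-0.05,-0.84,-0.02,-0.04],[-0.01,-0.41,-0.09,-0.84,-0.02,-0.04],[-0.01,-0.4,-0.12,-0.84,-0.02,-0.04],[-0.01,-0.39,-0.16,-0.84,-0.02,-0.04],[-0.01,-0.37,-0.19,-0.84,-0.02,-0.04],[-0.01,-0.35,-0.22,-0.84,-0.02,-0.04],[-0.01,-0.33,-0.25,-0.84,-0.02,-0.04],[-0.01,-0.31,-0.28,-0.84,-0.02,-0.04]]
```

```bash
python3 -m crank '[[[0,-0.3,-0.4,-0.6,0,0],[0,-0.45,-0.3,-0.9,0,0],[0,-0.45,-0.3,-0.9,0,0],[0,-0.45,-0.3,-0.9,0,0],[0,-0.4,-0.2,-0.9,0,0],[0,-0.4,-0.2,-0.9,0,0],[0,-0.4,-0.2,-0.9,0,0],[0,-0.4,-0.2,-0.9,0,0],[0,-0.4,-0.2,-0.9,0,0]]]';python3 -c "
from h import *
plan([511.5,-405,150],Rt(-2.5,44))
"
```

```text
clock: 10.13
eef_pos: [515.1, -277.9, 282.7]
tool_rot: [3.084, -0.001, 3.129]
force: [0.2, -0.4, 0.6]
width: 42.8
cur [ 515.1 -277.9  282.7] d [  -3.6 -127.1 -132.7] rot [40.7 -1.2 -1.8] n 8 t 10.13 F [ 0.2 -0.4  0.6] w 42.8
[[0.01,-0.56,0.52,-0.85,-0.02,0.03],[0.01,-0.6,0.47,-0.85,-0.02,0.03],[0.01,-0.64,0.41,-0.85,-0.02,0.03],[0.0,-0.68,0.36,-0.85,-0.02,0.03],[0.0,-0.71,0.29,-0.85,-0.02,0.03],[-0.0,-0.73,0.23,-0.85,-0.02,0.03],[-0.0,-0.75,0.16,-0.85,-0.02,0.03],[-0.01,-0.76,0.1,-0.85,-0.02,0.03]]
```

```bash
python3 -m crank '[[[0,-0.7,0.3,-0.85,0,0],[0,-0.8,0.2,-0.85,0,0],[0,-0.8,0.2,-0.85,0,0],[0,-0.8,0.2,-0.85,0,0],[0,-0.75,0.2,-0.85,0,0],[0,-0.6,0.2,-0.85,0,0],[0,-0.6,0.1,-0.85,0,0],[0,-0.4,0.1,-0.7,0,0],[0,0,0,0,0,0]]]';python3 -c "
from h import *
T=Rt(-2.5,44);tz=T.apply([0,0,1]);print(tz)
bar=np.array([514.2,-351,94.6])
plan(bar-60*tz,T)
"
```

```text
clock: 10.88
eef_pos: [503.4, -436.3, 179.1]
tool_rot: [2.358, 0.003, 3.108]
force: [-1.1, 0.4, -2.5]
width: 42.7
[ 0.03030057  0.69399721 -0.7193398 ]
cur [ 503.4 -436.3  179.1] d [  9.   43.7 -41.3] rot [-0.9  0.2 -0.6] n 3 t 10.88 F [-1.1  0.4 -2.5] w 42.7
[[-0.08,0.02,0.67,0.05,-0.02,0.03],[-0.08,0.03,0.67,0.05,-0.02,0.03],[-0.08,0.03,0.67,0.05,-0.02,0.03]]
```

```bash
python3 -m crank '[[[-0.1,0,0.6,0.1,0,0.1],[-0.1,0.05,0.6,0,0,0],[-0.1,0,0.5,0,0,0],[0,0,0,0,0,0]]]';python3 -c "
from h import *
T=Rt(-2.5,44);tz=T.apply([0,0,1])
bar=np.array([514.2,-351,94.6])
plan(bar+17*tz,T)
p=ctrl.get_image('side');save(p,'s7')
c=p['color'][:,:,::-1][180:400,260:470];cv2.imwrite('pics/c6.png',cv2.resize(c,None,fx=2.6,fy=2.6,interpolation=2))
w=cloud(p).reshape(-1,3);q=w[((w>[400,-430,60])&(w<[630,-300,125])).all(1)]
n=-tz;hh=(q-np.array([514,-332,74.2]))@n;q=q[(hh>24)&(hh<40)&(abs(q[:,0]-514)<52)&(abs(q[:,0]-514)>20)];print(len(q),q.mean(0))
"
```

```text
clock: 11.22
eef_pos: [509.6, -401.1, 137.2]
tool_rot: [2.37, -0.013, 3.093]
force: [-0.4, 0.2, -0.8]
width: 42.9
cur [ 509.6 -401.1  137.2] d [  5.1  61.9 -54.8] rot [-0.2 -0.7  0.3] n 4 t 11.22 F [-0.4  0.2 -0.8] w 42.9
[[-0.02,0.05,0.69,0.01,-0.01,-0.03],[-0.02,0.05,0.69,0.01,-0.01,-0.03],[-0.02,0.05,0.69,0.01,-0.01,-0.03],[-0.02,0.05,0.69,0.01,-0.01,-0.03]]
0 [nan nan nan]<string>:9: RuntimeWarning: Mean of empty slice.
  ret = um.true_divide(
```

View pics/c6.png

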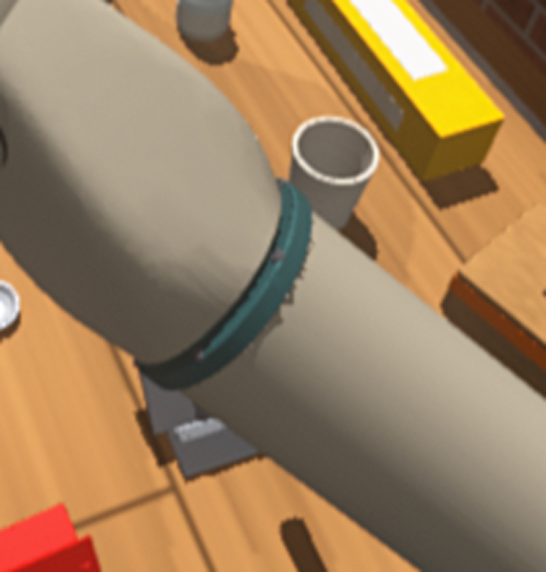

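The arm hides the handle in this view. The bar position was measured two ways that agree within about 1 mm, so I'll approach along the tool axis and watch the force.

```bash
python3 -m crank '[[[0,0.15,0.4,0,0,0],[0,0.05,0.6,0,0,0],[0,0,0.6,0,0,0],[0,0,0.6,0,0,0],[0,0,0.3,0,0,0],[0,0,0,0,0,0]]]';python3 -c "
from h import *
T=Rt(-2.5,44);tz=T.apply([0,0,1])
bar=np.array([514.2,-351,94.6])
plan(bar+17*tz,T)
"
```

```text
clock: 11.77
eef_pos: [513.9, -350.9, 96.8]
tool_rot: [2.392, -0.002, 3.092]
force: [-0.6, -0.4, -0.0]
width: 42.8
cur [ 513.9 -350.9   96.8] d [  0.8  11.7 -14.5] rot [ 1.1 -0.2  0.4] n 1 t 11.77 F [-0.6 -0.4 -0. ] w 42.8
[[-0.01,-0.04,0.62,-0.18,0.03,-0.06]]
```

```bash
python3 -m crank '[[[0,0,0.35,-0.2,0,0],[0,0,0.25,0,0,0],[0,0,0,0,0,0]]]';python3 -c "
from h import *
T=Rt(-2.5,44);tz=T.apply([0,0,1])
bar=np.array([514.2,-351,94.6])
plan(bar+17*tz,T)
"; python3 -m crank '[[[0,0,0,0,0,0],[0,0,0,0,0,0],[0,0,0,0,0,0],[0,0,0,0,0,0],[0,0,0,0,0,0],[0,0,0,0,0,0]]]' 1
```

```text
clock: 12.02
eef_pos: [515.8, -340.7, 85.8]
tool_rot: [2.375, 0.002, 3.091]
force: [1.1, -0.0, 0.0]
width: 42.8
cur [ 515.8 -340.7   85.8] d [-1.1  1.5 -3.4] rot [0.1 0.1 0.4] n 1 t 12.02 F [ 1.1 -0.   0. ] w 42.8
[[0.04,-0.04,0.12,-0.02,0.06,-0.04]]
clock: 12.52
eef_pos: [515.6, -342.8, 85.6]
tool_rot: [2.377, 0.003, 3.089]
force: [0.2, 1.0, -0.3]
width: 11.9
```

```bash
python3 -c "
from h import *
s=ctrl.read_state();C=Ro.from_euler('xyz',s['tool_rot'])
plan(s['eef_pos']+np.array([0,0,130]),C,6)
"
```

```text
cur [ 515.6 -342.8   85.6] d [  0.   0. 130.] rot [0. 0. 0.] n 6 t 12.52 F [ 0.2  1.  -0.3] w 11.9
[[-0.0,0.5,-0.52,0.0,0.0,0.0],[-0.0,0.5,-0.52,0.0,0.0,0.0],[-0.0,0.5,-0.52,0.0,0.0,0.0],[-0.0,0.5,-0.52,0.0,0.0,0.0],[-0.0,0.5,-0.52,0.0,0.0,0.0],[-0.0,0.5,-0.52,0.0,0.0,0.0]]
```

```bash
python3 -m crank '[[[0,0.2,-0.2,0,0,0],[0,0.4,-0.4,0,0,0],[0,0.5,-0.5,0,0,0],[0,0.5,-0.5,0,0,0],[0,0.5,-0.5,0,0,0],[0,0.5,-0.5,0,0,0]]]';python3 -c "
from h import *
for n in ['top0','side0']:
    p=pickle.load(open(f'pics/{n}.pkl','rb'));w=cloud(p).reshape(-1,3);w=w[~np.isnan(w[:,0])]
    q=w[((w>[400,-130,62])&(w<[640,50,69])).all(1)]
    print(n,cv2.minAreaRect(q[:,:2].astype(np.float32)),np.percentile(q,[.5,99.5],axis=0).mean(0),q[:,2].mean())
plan([511,-120,210],Rt(2,0))
"
```

```text
clock: 13.02
eef_pos: [512.4, -340.6, 198.7]
tool_rot: [2.377, -0.006, 3.088]
force: [0.3, 0.1, -2.0]
width: 11.7
top0 ((509.04119873046875, -45.78071212768555), (179.5765838623047, 119.59561157226562), 1.4793014526367188) [509.04143673 -45.35512525  65.41803945] 65.22970572023443
side0 ((511.50433349609375, -44.520545959472656), (180.7291717529297, 122.9805908203125), 2.453958034515381) [511.3203539  -45.09442772  65.62640628] 66.01935408243646
cur [ 512.4 -340.6  198.7] d [ -1.4 220.6  11.3] rot [-43.8   0.1   5. ] n 8 t 13.02 F [ 0.3  0.1 -2. ] w 11.7
[[0.06,0.69,0.6,0.91,0.03,-0.1],[0.05,0.75,0.53,0.91,0.03,-0.1],[0.04,0.8,0.46,0.91,0.03,-0.1],[0.03,0.84,0.38,0.91,0.03,-0.1],[0.02,0.87,0.3,0.91,0.03,-0.1],[0.0,0.89,0.21,0.91,0.03,-0.1],[-0.01,0.91,0.13,0.91,0.03,-0.1],[-0.02,0.92,0.04,0.91,0.03,-0.1]]
```

```bash
python3 -m crank '[[[0.05,0.6,0.4,0.7,0,-0.1],[0.05,0.7,0.45,0.9,0,-0.1],[0,0.75,0.4,0.9,0,-0.1],[0,0.8,0.35,0.9,0,-0.1],[0,0.8,0.25,0.9,0,-0.1],[0,0.8,0.15,0.9,0,-0.1],[0,0.7,0.05,0.9,0,-0.1],[0,0.5,0,0.7,0,-0.1],[0,0.2,0,0,0,0],[0,0,0,0,0,0]]]';python3 -c "
from h import *
plan([510.5,-45.3,165],Rt(2,0))
p=ctrl.get_image('side');save(p,'s8')
c=p['color'][:,:,::-1][120:340,200:460];cv2.imwrite('pics/c7.png',cv2.resize(c,None,fx=2.6,fy=2.6,interpolation=2))
"
```

```text
clock: 13.85
eef_pos: [516.3, -145.7, 236.8]
tool_rot: [3.13, 0.054, -3.123]
force: [0.2, -1.4, -2.5]
width: 12.2
cur [ 516.3 -145.7  236.8] d [ -5.8 100.4 -71.8] rot [-0.8  3.1  0.9] n 4 t 13.85 F [ 0.2 -1.4 -2.5] w 12.2
[[0.06,0.83,0.61,0.03,0.13,-0.04],[0.05,0.83,0.6,0.03,0.13,-0.04],[0.04,0.83,0.6,0.03,0.13,-0.04],[0.03,0.84,0.6,0.03,0.13,-0.04]]
```

View pics/c7.png

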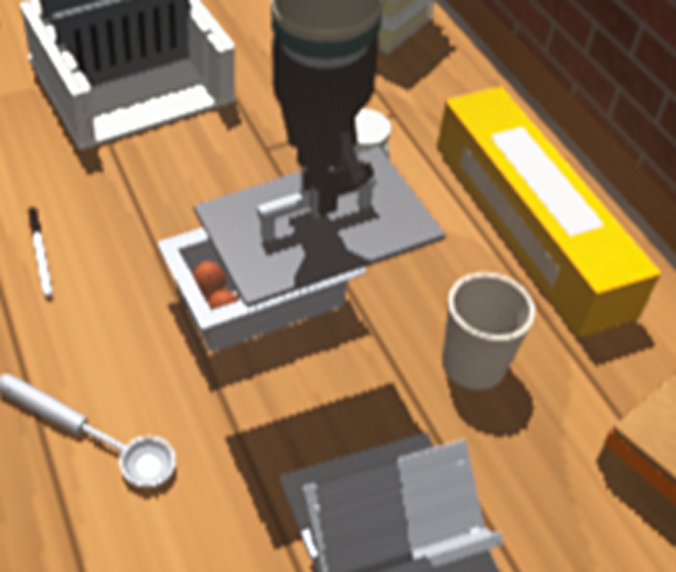

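The lid is held level by its handle, on the +x side of the stand near the pan (crop px ~(315,215)). I'll measure it relative to the tool while moving over the pan.

```bash
python3 -m crank '[[[0,0.6,0.2,0,0.15,0],[0.05,0.8,0.4,0,0.15,0],[0.05,0.8,0.5,0,0.1,0],[0,0.7,0.5,0,0.1,0],[0,0.2,0.3,0,0,0],[0,0,0,0,0,0]]]';cat > m.py <<'E'
from h import *
s=ctrl.read_state();tp=np.array(s['eef_pos']);C=Ro.from_euler('xyz',s['tool_rot'])
print('tcp',tp.round(1),'toolz',C.apply([0,0,1]).round(3),'F',np.round(s['force'],1))
for n in ['side','top']:
    p=ctrl.get_image(n);save(p,n+'_m%d'%int(s['clock']*100))
    w=cloud(p).reshape(-1,3);w=w[~np.isnan(w[:,0])]
    q=w[(abs(w[:,0]-tp[0])<125)&(abs(w[:,1]-tp[1])<85)&(abs(w[:,2]-(tp[2]-13))<9)]
    for _ in range(4):
        A=np.c_[q[:,:2]-tp[:2],np.ones(len(q))];c=np.linalg.lstsq(A,q[:,2],rcond=None)[0];q=q[abs(A@c-q[:,2])<2.5]
    r=cv2.minAreaRect(q[:,:2].astype(np.float32))
    print(n,len(q),'slope',c[:2].round(3),'z-tcp',round(c[2]-tp[2],1),'rect c-tcp',np.round(np.array(r[0])-tp[:2],1),np.round(r[1],1),round(r[2],1))
E
python3 m.py; python3 -c "
from h import *
plan([510.5,-45.3,110],Rt(2,0))"
```

```text
clock: 14.4
eef_pos: [515.5, -64.1, 181.9]
tool_rot: [3.13, 0.004, 3.133]
force: [0.0, 0.9, -2.6]
width: 12.0
tcp [515.5 -64.1 181.9] toolz [ 0.004  0.011 -1.   ] F [ 0.   0.9 -2.6]
side 2006 slope [-0.    -0.018] z-tcp -14.7 rect c-tcp [-0.7 -2.4] [121.3 180.1] 89.3
top 0 slope [0. 0.] z-tcp -181.9 rect c-tcp [-515.5   64.1] [0. 0.] 0.0
cur [516.4 -66.  183.4] d [ -5.9  20.7 -73.4] rot [-0.6  0.4  2.6] n 3 t 14.5 F [ 0.5 -0.5 -2.1] w 11.9
[[0.07,0.22,0.82,0.03,0.02,-0.14],[0.07,0.22,0.82,0.03,0.02,-0.14],[0.06,0.23,0.82,0.03,0.02,-0.14]]
```

```bash
python3 -m crank '[[[0.1,0.3,0.5,0,0,-0.2],[0.05,0.25,0.6,0,0,-0.2],[0,0.2,0.5,0,0,-0.1],[0,0,0,0,0,0]]]'; python3 m.py; python3 -c "
from h import *
plan([512.2,-42.2,105],Rt(2.2,0))"
```

```text
clock: 14.83
eef_pos: [516.2, -53.7, 138.5]
tool_rot: [3.137, 0.018, -3.113]
force: [-1.0, 0.4, -3.1]
width: 11.8
tcp [516.2 -53.7 138.5] toolz [ 0.017  0.005 -1.   ] F [-1.   0.4 -3.1]
side 1848 slope [ 0.014 -0.025] z-tcp -14.8 rect c-tcp [-0.3 -3.1] [180.9 123.1] 1.5
top 0 slope [0. 0.] z-tcp -138.5 rect c-tcp [-516.2   53.7] [0. 0.] 0.0
cur [517.7 -55.2 140.5] d [ -5.5  13.  -35.5] rot [-0.2  1.2  0.7] n 2 t 14.93 F [-0.1 -0.5 -2.9] w 11.8
[[0.1,0.22,0.59,0.01,0.1,-0.06],[0.09,0.22,0.59,0.01,0.1,-0.06]]
```

```bash
python3 -m crank '[[[0.15,0.3,0.4,-0.1,0.1,-0.05],[0.05,0.2,0.4,-0.05,0.1,0],[0,0,0.2,0,0,0],[0,0,0,0,0,0]]]'; python3 m.py; python3 -c "
from h import *
plan([512,-41.5,100],Rt(2.2,0))
p=pickle.load(open('pics/side0.pkl','rb'));w=cloud(p).reshape(-1,3);q=w[((w>[400,-130,61])&(w<[640,50,70])).all(1)]
A=np.c_[q[:,:2]-[510,-45],np.ones(len(q))];print('pan rim slope',np.linalg.lstsq(A,q[:,2],rcond=None)[0])"
```

```text
clock: 15.27
eef_pos: [514.2, -42.6, 111.4]
tool_rot: [3.123, 0.006, -3.115]
force: [0.2, 0.1, -2.4]
width: 11.8
tcp [514.2 -42.6 111.4] toolz [ 0.005  0.019 -1.   ] F [ 0.2  0.1 -2.4]
side 1791 slope [ 0.001 -0.012] z-tcp -14.7 rect c-tcp [-0.1 -2.2] [181.  123.2] 1.4
top 0 slope [0. 0.] z-tcp -111.4 rect c-tcp [-514.2   42.6] [0. 0.] 0.0
cur [514.7 -42.6 112.2] d [ -2.7   1.1 -12.2] rot [-1.1  0.4  0.7] n 1 t 15.37 F [ 0.5  0.1 -1.9] w 11.9
[[0.09,0.03,0.41,0.18,0.07,-0.11]]
pan rim slope [ 1.43439792e-03 -3.68270101e-04  6.60152395e+01]
```

```bash
python3 -m crank '[[[0.1,0,0.25,-0.05,0,-0.1],[0,0,0.2,-0.05,0,0],[0,0,0,0,0,0]]]'; python3 m.py
```

```text
clock: 15.62
eef_pos: [512.5, -42.5, 98.3]
tool_rot: [3.112, 0.009, -3.103]
force: [-0.2, 0.1, -3.2]
width: 11.7
tcp [512.5 -42.5  98.3] toolz [ 0.008  0.029 -1.   ] F [-0.2  0.1 -3.2]
side 1761 slope [ 0.006 -0.001] z-tcp -14.7 rect c-tcp [-0.2 -1.9] [181.  121.9] 2.0
top 0 slope [0. 0.] z-tcp -98.3 rect c-tcp [-512.5   42.5] [0. 0.] 0.0
```

```bash
python3 - <<'E'
from h import *
import glob
f=sorted(glob.glob('pics/top_m*.pkl'))[-1]
p=pickle.load(open(f,'rb'));q=px(p,[511,-45,75]).astype(int);print(f,q)
c=p['color'][:,:,::-1][q[1]-50:q[1]+50,q[0]-60:q[0]+60];s=cv2.resize(c,None,fx=3.3,fy=3.3,interpolation=2)
g=sorted(glob.glob('pics/side_m*.pkl'))[-1];p=pickle.load(open(g,'rb'));q=px(p,[511,-45,75]).astype(int)
c=p['color'][:,:,::-1][q[1]-50:q[1]+50,q[0]-60:q[0]+60];s2=cv2.resize(c,None,fx=3.3,fy=3.3,interpolation=2)
cv2.imwrite('pics/c8.png',np.hstack([s,s2]))
E
```

```text
pics/top_m1561.pkl [286 198]
```

View pics/c8.png

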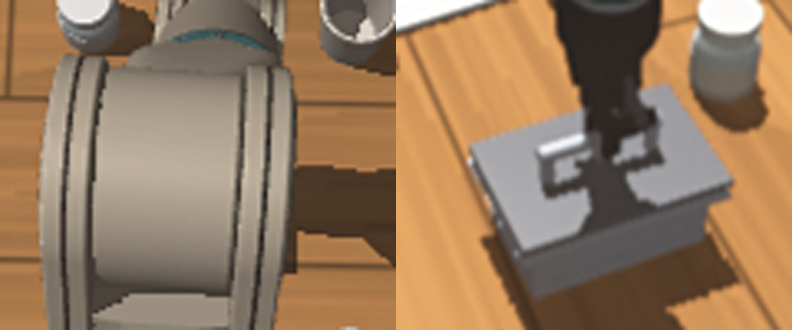

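In the side view the lid is square over the pan, about 10 mm above the rim and about 1 mm off centre. The arm blocks the top view. Next I lower gently with force checks.

```bash
python3 -m crank '[[[0.03,0,0.15,0,0,0],[0,0,0.08,0,0,0],[0,0,0,0,0,0]]]';python3 -m crank '[[[0,0,0.1,0,0,0],[0,0,0,0,0,0]]]';python3 -m crank '[[[0,0,0.1,0,0,0],[0,0,0,0,0,0]]]'; python3 m.py
```

```text
clock: 15.97
eef_pos: [512.3, -42.4, 91.9]
tool_rot: [3.113, 0.011, -3.103]
force: [-0.4, -0.3, -2.4]
width: 11.5
clock: 16.13
eef_pos: [512.8, -42.4, 89.0]
tool_rot: [3.113, 0.012, -3.103]
force: [-0.8, 0.4, -1.7]
width: 11.8
clock: 16.3
eef_pos: [513.2, -42.4, 89.8]
tool_rot: [3.113, 0.014, -3.103]
force: [1.0, 0.5, -2.8]
width: 12.2
tcp [513.2 -42.4  89.8] toolz [ 0.013  0.029 -1.   ] F [ 1.   0.5 -2.8]
side 1754 slope [0.009 0.003] z-tcp -14.6 rect c-tcp [-0.4 -1.5] [180.  122.3] 2.3
top 0 slope [0. 0.] z-tcp -89.8 rect c-tcp [-513.2   42.4] [0. 0.] 0.0
```

```bash
python3 -m crank '[[[0.04,0,0.1,0,0.1,0],[0,0,0.05,0,0,0],[0,0,0,0,0,0]]]';python3 -m crank '[[[0,0,0.15,0,0,0],[0,0,0.1,0,0,0],[0,0,0,0,0,0]]]';python3 m.py
```

```text
clock: 16.65
eef_pos: [513.5, -42.4, 89.3]
tool_rot: [3.113, 0.007, -3.103]
force: [0.5, -0.9, -2.7]
width: 11.7
clock: 16.9
eef_pos: [514.1, -42.4, 89.9]
tool_rot: [3.113, 0.01, -3.104]
force: [0.6, 0.2, -2.7]
width: 11.8
tcp [514.1 -42.4  89.9] toolz [ 0.009  0.029 -1.   ] F [ 0.6  0.2 -2.7]
side 1746 slope [0.006 0.001] z-tcp -14.7 rect c-tcp [-0.4 -2.7] [181.2 123. ] 2.3
top 0 slope [0. 0.] z-tcp -89.9 rect c-tcp [-514.1   42.4] [0. 0.] 0.0
```

```bash
python3 -m crank '[[[0.1,0,0.3,0,0.05,0],[0.05,0,0.3,0,0,0]]]';python3 m.py
```

```text
clock: 17.17
eef_pos: [519.5, -42.1, 80.1]
tool_rot: [3.114, 0.025, -3.104]
force: [-10.6, -0.8, 71.9]
width: 11.8
tcp [519.5 -42.1  80.1] toolz [ 0.024  0.028 -0.999] F [-10.6  -0.8  71.9]
side 1524 slope [0.002 0.007] z-tcp -6.1 rect c-tcp [-5.4 -2.7] [180.9 122.2] 1.7
top 0 slope [0. 0.] z-tcp -80.1 rect c-tcp [-519.5   42.1] [0. 0.] 0.0
```

That pressed it home at 72 N, under the 120 N limit. The bar slid a little in the fingers. I'll relax while still holding.

```bash
python3 -m crank '[[[0,0,-0.02,0,0,0],[0,0,0,0,0,0],[0,0,0,0,0,0]]]';python3 m.py; python3 -c "
from h import *
print(ctrl.read_state()['force'])"
```

```text
clock: 17.52
eef_pos: [521.6, -42.5, 80.3]
tool_rot: [3.115, 0.029, -3.107]
force: [-1.3, -0.7, 5.5]
width: 11.5
tcp [521.6 -42.5  80.3] toolz [ 0.028  0.028 -0.999] F [-1.3 -0.7  5.5]
side 1197 slope [0.003 0.018] z-tcp -5.6 rect c-tcp [-6.2 -2. ] [181.  122.8] 2.2
top 0 slope [0. 0.] z-tcp -80.3 rect c-tcp [-521.6   42.5] [0. 0.] 0.0
[-1.67133419  0.57692569  6.18401249]
```

```bash
python3 -m crank '[[[0.1,0,-0.02,0,0.1,0],[0.1,0,0,0,0.1,0],[0,0,0,0,0,0]]]';python3 m.py; python3 -c "
from h import *
print(ctrl.read_state()['force'])
p=ctrl.get_image('side');w=cloud(p).reshape(-1,3)
q=w[(abs(w[:,0]-513)<84)&(abs(w[:,1]+45)<56)&(abs(w[:,2]-74)<6)];print(len(q),np.median(q[:,2]))
for m in [q[:,0]<460,q[:,0]>560,q[:,1]<-75,q[:,1]>-15]: print(m.sum(),np.median(q[m,2]).round(2),q[m,2].mean().round(2))"
```

```text
clock: 17.87
eef_pos: [518.9, -42.3, 79.9]
tool_rot: [3.115, 0.012, -3.104]
force: [-2.3, 1.2, 5.5]
width: 12.1
tcp [518.9 -42.3  79.9] toolz [ 0.011  0.027 -1.   ] F [-2.3  1.2  5.5]
side 1248 slope [0.003 0.013] z-tcp -5.5 rect c-tcp [-6.2 -2.1] [181.1 122.5] 3.0
top 0 slope [0. 0.] z-tcp -79.9 rect c-tcp [-518.9   42.3] [0. 0.] 0.0
[1.53213512 0.14836281 3.39116084]
1629 74.88871243490185
394 75.07 75.11
363 74.84 74.78
531 74.48 74.42
286 75.63 75.6
```

```bash
python3 -m crank '[[[0,0,0.05,0.15,0,0],[0,0,0.05,0.1,0,0],[0,0,0.05,0,0,0],[0,0,0,0,0,0]]]';python3 m.py
```

```text
clock: 18.35
eef_pos: [519.0, -43.0, 79.5]
tool_rot: [-3.14, 0.014, -3.105]
force: [0.8, -0.1, -1.1]
width: 11.8
tcp [519.  -43.   79.5] toolz [ 0.014 -0.001 -1.   ] F [ 0.8 -0.1 -1.1]
side 1260 slope [0.001 0.009] z-tcp -5.5 rect c-tcp [-6.1 -1.7] [180.5 121.9] 3.4
top 67 slope [0.014 0.007] z-tcp -6.5 rect c-tcp [-44.  -53.3] [104.1  19.7] 0.1
```

It now reads home: top face 74.0 (the rim reads 66.0 in this camera, plus 8 mm), slope under 0.01, about 1.4 mm off centre. I'll open, back off straight up and check.

```bash
python3 -m crank '[[[0,0,0,0,0,0],[0,0,0,0,0,0],[0,0,0,0,0,0],[0,0,0,0,0,0],[0,0,-0.3,0,0,0],[0,0,-0.6,0,0,0],[0,0,-0.9,0,0,0],[0,0,-0.9,0,0,0],[0,0,-0.9,0,0,0],[0,0,-0.9,0,0,0],[0,0,-0.5,0,0,0],[0,0,0,0,0,0]]]' 0
python3 -m crank '[[[0,0.9,0,0,0,0],[0,0.9,0,0,0,0],[0,0.9,0,0,0,0],[0,0.9,0,0,0,0],[0,0.9,0,0,0,0],[0,0.9,0,0,0,0],[0,0,0,0,0,0]]]'
python3 - <<'E'
from h import *
for n in ['side','top']:
    p=ctrl.get_image(n);save(p,n+'_end')
    w=cloud(p).reshape(-1,3);w=w[~np.isnan(w[:,0])]
    q=w[(abs(w[:,0]-511)<125)&(abs(w[:,1]+45)<85)&(abs(w[:,2]-74)<6)]
    A=np.c_[q[:,:2]-[511,-45],np.ones(len(q))];c=np.linalg.lstsq(A,q[:,2],rcond=None)[0]
    print(n,len(q),c.round(3),cv2.minAreaRect(q[:,:2].astype(np.float32)))
    for nm,lo,hi in [('drain',[380,325,112],[620,375,140]),('board',[380,385,112],[620,440,140]),('jar',[600,0,75],[760,130,95]),('cup',[600,-280,85],[790,-130,105])]:
        q=w[((w>lo)&(w<hi)).all(1)];print(nm,len(q),np.round(cv2.minAreaRect(q[:,:2].astype(np.float32))[0],1) if len(q)>5 else '')
c=[cv2.resize(cv2.imread(f'pics/{n}_end.png'),(400,300)) for n in ['top','side']];cv2.imwrite('pics/c9.png',np.hstack(c))
E
```

```text
clock: 19.45
eef_pos: [511.1, -43.0, 233.7]
tool_rot: [3.141, -0.004, -3.108]
force: [0.0, -0.9, -1.3]
width: 42.6
clock: 20.03
eef_pos: [503.8, 121.6, 232.0]
tool_rot: [-3.14, -0.006, -3.118]
force: [1.2, 0.8, 0.4]
width: 42.6
side 2160 [1.0000e-03 5.0000e-03 7.4181e+01] ((512.1181640625, -44.87583923339844), (181.93006896972656, 123.986083984375), 3.224900722503662)
drain 313 [478.2 350.6]
board 322 [481.  411.6]
jar 238 [687.2  76.9]
cup 290 [ 679.9 -202.6]
top 1718 [0.0000e+00 1.0000e-03 7.2869e+01] ((509.6720886230469, -43.87995147705078), (180.96005249023438, 121.00444030761719), 2.302971363067627)
drain 243 [485.4 351.5]
board 240 [481.9 411.6]
jar 218 [684.4  78.6]
cup 121 [ 678.2 -201.6]
```

View pics/c9.png

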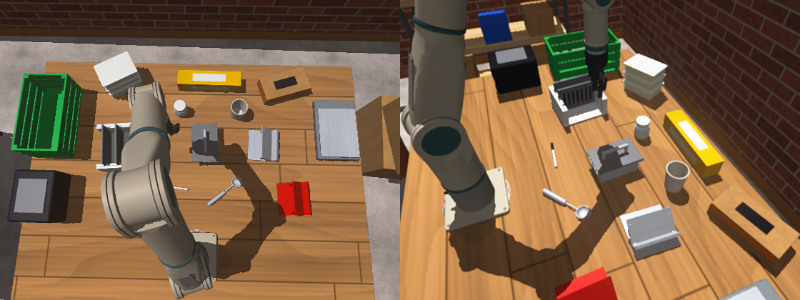

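The end view shows the lid flat on the pan (left px (205,145), right px (612,160)). The other two plates, the jar and the cup are in place, and the arm is clear, so I'm handing in.

```bash
python3 -c "
from h import *
print(ctrl.finish_job())"
```

```text
the job is handed in; nothing more can be done
None
```

I handed the job in with the lid lying on the pan, handle up; the system reports no verdict. I slid the lid up out of the rack by its top edge, leaned it on the grey stand and let go. I then picked it up again by the bar, seated it on the pan while still holding it, released it and backed away. The robot clock was about 20 s, against the 67 s limit.

**Last checks, after release:**
- **Height and tilt:** the top face reads 72.9 mm (top camera) and 74.2 mm (side camera), where 73 mm is expected. The tilt is at most 0.005 rad.
- **Centring and turn:** the lid is within about 2 mm and 1° of the pan as each camera measured it.
- **Everything else:** the jar, cup and plain plate read within about 3 mm of where they started in both cameras. The arm was clear of everything.

**Checks that disagreed or could not be made:**
- **Slitted plate:** the side camera put its centre 9 mm off, while the top camera showed no change (0.4 mm). I think the arm hid part of the plate from the side camera.
- **Handle grasp and lowering onto the pan:** the arm hid the handle from the side camera during the grasp, and blocked the top camera while I lowered the lid onto the pan. I relied on earlier measurements, the finger opening and the side camera there.
- **Hard press:** one push while seating the lid reached about 72 N at the wrist, under the 120 N limit but more than I intended. The bar slid about 9 mm in the fingers; I eased off at once, and the lid stayed flat and gripped.

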